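# Tighten the bench lathe's chuck on a bauble blank with its key

## Task

Take the larger of the two T-handled chuck keys from the wooden key block, set it on the socket on top of the lathe chuck and, leaning on it only lightly, turn it to and fro until its lugs drop fully home in the slot. Then turn it clockwise until the jaws are tight on the wooden bauble's spigot. Never leave a key in a chuck: draw it out and stand it back in the hole it came from, without disturbing the other key, the pen jar or the finished baubles.

Things in the scene. Friction and masses are not known exactly. Their poses are not given: they have to be found in the camera images.
- chuck_key_handle (a point): Centre of the T-handle of the larger steel chuck key (0.2 to 0.4 kg), the one to use: a bar 84 mm long (its y axis), 12 mm wide (x), 14 mm high (z, up), on a shank 17 mm thick. The key stands upright in one of the block's two holes, handle along the block to within 30 degrees, its centre 89 mm above the table.
- chuck_key_tip (a point): Lowest point of the same key, on its axis, 83 mm under the handle's centre; same axes. From here up: a round pilot 12 mm thick and 8 mm long with a tapered nose; two driving lugs, together a bar 24 x 6 x 8 mm across the key, parallel to the handle; the shank (60 mm). A collar 36 mm wide, 40 mm above the tip, rests on the block, so that the tip is 6 mm above the table there.
- small_key_handle (a point): Centre of the T-handle of a smaller key, for another chuck (bar 58 x 9 x 10 mm, shank 13 mm thick), standing in the block's other hole. To be left alone.
- key_block: Fixed beech block, 170 mm long (its y axis), 56 mm wide (x), 46 mm high; origin under its centre on the table. Two round holes, 28 mm wide with bevelled rims, 43 mm deep, at y = +55 and -55 mm on its centre line. Either may hold the larger key.
- lathe: Grey bench lathe, fixed, 560 mm long (y axis), spindle locked; origin on the table under the socket, z up. Towards +y the headstock (y 65 to 205, x -55 to 55, top 162 mm up, lock knob to 190), motor behind. At the origin the steel chuck, 100 mm in diameter, y -25 to 25. Towards -y four jaws holding a wooden bauble by its spigot, tool rest in front (to 125 up), tailstock (to 180 up).
- socket (a point): Centre of the mouth of the key socket on top of the chuck, 167 mm above the table, opening upward: in a round pinion 27 mm wide, a bore 13.4 mm wide, 17 deep, for the pilot, and across it a slot 7.6 mm wide, 9.5 deep, for the lugs. The slot's direction is NOT given (these axes are the lathe's): at the start it lies within 30 degrees of the lathe's x axis, and lugs drop in only within about 5 degrees.
- socket_floor (a point): Point on the socket's axis, 16 mm below its mouth: the key's tip is here when fully home, the shank's shoulder on the pinion. Until the lugs match the slot only the pilot goes in and the lugs rest on the rim, tip 8 mm below the mouth. A press of 5 to 10 N is right, 60 N too much; the pinion's own drag, about 0.2 N m, keeps it still meanwhile.
- jaw_face (a point): Middle of the gripping face of the upper far jaw; all four move together. With the key home, clockwise from above closes them 1.5 mm per rad: 0.4 to 1.35 rad of turning against a small drag (up to 0.2 N m), then a firm stop: tight. 0.3 to 0.5 N m is enough. Wrenching on twists the key askew. At first 0.6 to 2 mm clear of the spigot, too little to judge by this reading.
- spigot (a point): The place on the bauble's wooden spigot (24 mm in diameter, fixed on the spindle axis, 120 mm up) that the jaw's face touches when tight.
- pen_jar: Glass jar with three pens, 66 mm wide, 150 mm high with the pens; origin under its centre. Bystander.
- red_bauble: Finished red bauble, a 64 mm ball on a cork ring, 84 mm high; origin under its centre. Bystander.
- white_bauble: The same in white, often between the key block and the red one. Bystander.
Not all that is in view belongs to the job. Leave any purple or yellow look-alike of the part that bears chuck_key_handle alone.

How it is judged (in metres and radians):
On the way, in this order (a step that is already met when the one before it is completed fails the run):
1. the larger key's lugs are fully down in the socket's slot (z of chuck_key_tip in the frame of socket below -0.0135 m and horizontal distance between chuck_key_tip and socket below 0.003 m), for 0.2 s.
2. the jaws are closed tight on the spigot (distance between jaw_face and spigot below 0.00015 m), for 0.2 s.
At the end, for the whole second after the job is handed in: The jaws are still tight on the spigot (within 0.15 mm), and the larger key stands upright (within 0.2 rad) in the hole it came from, its tip within 10 mm of where it was (distance between jaw_face and spigot below 0.00015 m and distance of chuck_key_tip from where it was at the start of the episode below 0.01 m and angle between chuck_key_handle's own z axis and vertical below 0.2 rad); the robot touches nothing.
It fails at once if the key presses on the chuck with over 60 N before its lugs are in the slot (tip less than 10.5 mm deep) (z of chuck_key_tip in the frame of socket above -0.0105 m and contact force between chuck_key and lathe above 60 N).
It fails at once if the smaller key is moved by over 25 mm (distance of small_key_handle from where it was at the start of the episode above 0.025 m).
It fails at once if the pen jar is moved by over 25 mm (distance of pen_jar from where it was at the start of the episode above 0.025 m).
It fails at once if the red bauble is moved by over 25 mm (distance of red_bauble from where it was at the start of the episode above 0.025 m).
It fails at once if the white bauble is moved by over 25 mm (distance of white_bauble from where it was at the start of the episode above 0.025 m).
It also fails if it takes over 64 s, if anything falls off the work surface, if the arm or the gripper's body presses on something with over 40 N, if the wrist force passes 120 N, or if a joint passes its speed limit or range.

## Robot

A 7-joint arm with a two-finger parallel gripper is mounted at the origin on the work surface. World frame = base frame: x ahead of the robot, y to its left, z up, the work surface at z = 0. Lengths are in mm, angles in rad, forces in N, time in s.
With the tool pointing down it reaches from about 425 to 975 mm from the base axis. Payload 16.7 kg.
Tool frame: the origin (TCP) lies between the finger pads; the fingertips stand 11 mm ahead of it and the grasp point (between the pads) lies 8 mm behind it (r.tip_reach is the distance from the TCP to the fingertips, in mm); z points along the fingers, y is the direction in which the jaws open and shut (so a half turn about z gives the same grasp; the last joint's range is limited). The gripper opens to 85 mm and grips with 20 to 120 N. Pads are 22 mm wide; open, the fingers measure 114 mm over their backs; the gripper's body (76 mm by 85 mm) begins 54 mm behind the grasp point. The pads swing forward as they close: fully open they stand 13 mm farther back than shut.
Start: joints at [-1.423, 0.426, 0.074, 1.606, -0.034, 1.111, -0.067], TCP at [197.417, 645.448, 242.302] pointing down, gripper open.
Joint ranges: [-2.85, 2.85], [-0.5, 2.14], [-1.23, 1.37], [0.21, 2.46], [-1.02, 4.16], [0.16, 2.05], [-2.73, 2.73]. Speed limits (rad/s): [1.89, 1.89, 2.39, 2.39, 3.01, 3.01, 3.01].

## Interface

Orientations are given as a unit quaternion [w, x, y, z].
In Python, from plant import r gives the robot as it stands.
- The arm moves only by the tool move_arm, never from a script. Its argument "plan" is a list of rows, each a list of 4 numbers: the shift along the tool's x, y, z in cm, then the turn about the tool's z in degrees. In form: [[dx, dy, dz, turn], ...]. A call has 1 to 12 rows; each row is the pose to reach, as a shift and turn from the pose commanded when the call began, along the tool's axes at that moment; what a row does not reach only later rows make up. A row lasts 1/8 s, in which the tool goes at most 62.5 mm and 10.7 degrees, less where a joint would pass 70% of its speed; a pose out of reach is approached as far as the arm can. A call with a gripper value outside its range is refused whole. "fingers" is the finger opening in cm, from 0 to 8.54, set as the call begins (left out, the last holds). The fingers move at their own pace and stop on an object; "squeeze" is the grip in N (left out, the last holds). Time passes only in rows, so rows that repeat a pose let the fingers close. It gives the time, the measured TCP pose, the force and the opening at its end, in the units of the state.
- r.read_state(): the state, without advancing time (a new reading comes with each control period).
- r.camera(name): name is "side" or "top"; returns (picture, depth): 480x640x3 uint8, blue, green, red; 480x640 float32, mm along the optical axis (not along the pixel's ray), 0 where there is no reading.
- r.calibration(name): a dict with "fx", "fy", "cx", "cy" (pixels), "k1" (the pictures are not rectified: a ray, as slopes to the right and down, at radius r is drawn at 1 + k1 r^2 times it, then the intrinsics apply), "world_to_cam" (4x4, takes a point from world to camera coordinates). Camera axes: x right, y down, z forward; pixel columns grow to the right and rows downward; lengths in mm; the calibration is good to about 2 mm. A picture is of the moment at which its call begins. calibration takes no time and is no camera call.
- r.job_done(): hands the job in, once; it reports no verdict.
The state is a dict: "time": time; "q": joint angles; "qvel": joint speeds; "joint_torque": joint torques, N m; "position": TCP position; "ee_rot": TCP orientation; "contact_force": force on the tool from outside, world axes, zero at the start; "wrist_torque": the same for the moment, N m; "width": finger opening in mm.
Only numpy, scipy, OpenCV 4.12 (cv2) and the standard library are available. Lean on these libraries where they do the work, as an engineer would, in place of code of your own. Each camera call takes 0.05 s, during which the arm holds its last target. There are 200 camera calls.

## Working session

There is one attempt and no reset: what is moved stays moved. The work goes in short steps, Python scripts to look and compute and a tool call to move; the robot and the scene stay as the last step left them, time stands still between calls to the robot, and variables do not carry over. Pictures are saved under pics/ and viewed, about 8 in all and at most 12, crops included, and the job is handed in when it is done.

Besides the shell and the picture viewer there is one more tool, called after "Call:" as a command line: name --pt "numbers of a row" for each row, then --argument value for the rest. move_arm: Moves the arm, as the interface text tells. Its arguments: {"type":"object","properties":{"plan":{"type":"array"},"fingers":{"type":"number"},"squeeze":{"type":"number"}},"required":["plan"]}

```bash
ls; mkdir -p pics; cat > h.py <<'E'
import numpy as np, cv2
from plant import r
def cal(n):
    c=r.calibration(n); K=np.array([[c['fx'],0,c['cx']],[0,c['fy'],c['cy']],[0,0,1.]])
    return K,np.array([c['k1'],0,0,0,0.]),np.array(c['world_to_cam'])
def ray(n,uv):
    K,d,T=cal(n); p=cv2.undistortPoints(np.array(uv,float).reshape(-1,1,2),K,d).reshape(-1,2)
    R,t=T[:3,:3],T[:3,3]; o=-R.T@t
    return o,np.c_[p,np.ones(len(p))]@R   # depth*dir + o
def onz(n,uv,z):
    o,d=ray(n,uv); return o+d*((z-o[2])/d[:,2])[:,None]
def atdepth(n,uv,D):
    o,d=ray(n,uv); return o+d*np.array([D[int(v),int(u)] for u,v in uv])[:,None]
def proj(n,P):
    K,d,T=cal(n); return cv2.projectPoints(np.array(P,float).reshape(-1,1,3),cv2.Rodrigues(T[:3,:3])[0],T[:3,3],K,d)[0].reshape(-1,2)
def cloud(n,D):
    h,w=D.shape; u,v=np.meshgrid(np.arange(w),np.arange(h)); o,d=ray(n,np.c_[u.ravel(),v.ravel()])
    return (o+d*D.ravel()[:,None]).reshape(h,w,3)
E
python3 - <<'E'
from h import *
for n in('top','side'):
    p,D=r.camera(n); cv2.imwrite(f'pics/{n}0.png',p); np.save(f'{n}0.npy',D)
    K,d,T=cal(n); print(n,K[0,0],-T[:3,:3].T@T[:3,3],T[:3,:3].round(2).tolist())
print(r.read_state())
E
```

```text
pics
top 523.4370747379376 [ 310.44431254   45.00537534 1239.55750859] [[-0.03, -1.0, -0.02], [-0.98, 0.03, -0.18], [0.18, 0.01, -0.98]]
side 459.14821479753 [331.01557707 550.3544667  798.34083078] [[-0.93, -0.37, -0.01], [-0.29, 0.75, -0.6], [0.23, -0.55, -0.8]]
{'time': 0.1, 'q': array([-1.42347742,  0.42670092,  0.07381924,  1.60656311, -0.03409233,
        1.11079244, -0.06713057]), 'qvel': array([-0.00080805, -0.00026859,  0.0005048 , -0.00092207, -0.00013296,
        0.00011305,  0.00117642]), 'joint_torque': array([ 9.50087240e-03, -9.51543975e+01,  3.77223149e+00, -4.64397061e+01,
        1.97110424e-02,  6.61138023e-03,  4.66007316e-05]), 'position': array([197.32368962, 645.13045005, 241.64974145]), 'ee_rot': array([-4.91781216e-05,  1.47879406e-01,  9.89005216e-01, -6.00782676e-04]), 'contact_force': array([0.39762874, 0.7390229 , 0.21331505]), 'wrist_torque': array([0.00714809, 0.01491356, 0.0037032 ]), 'width': 85.35418146483953}
```

View pics/top0.png

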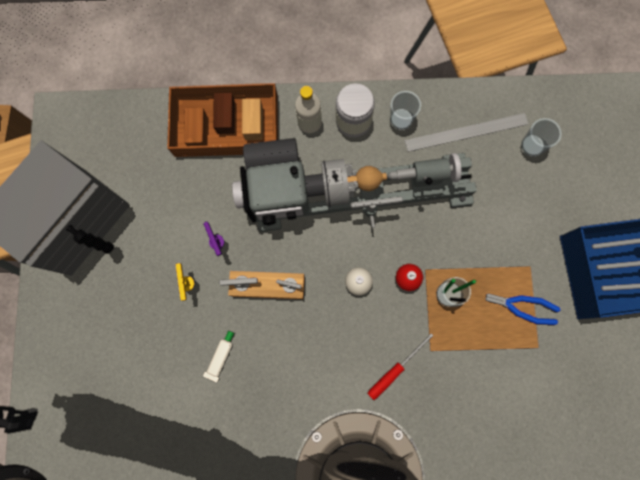

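View pics/side0.png

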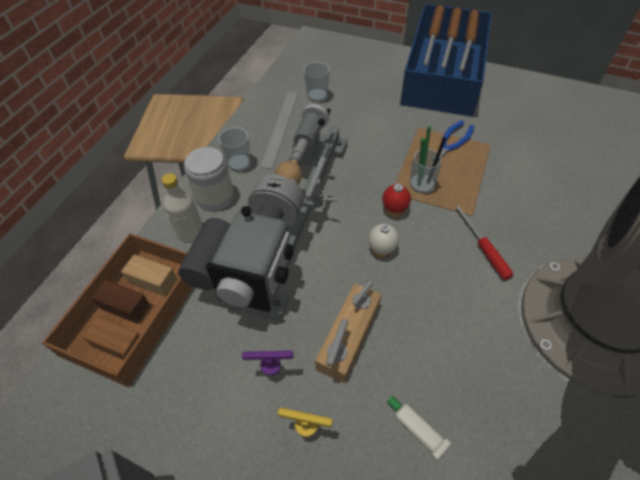

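Candidates for the larger key, by top-view pixel: steel bars in the block at (240,283), long, and (290,284), shorter; purple look-alike (214,238); yellow look-alike (184,283). I choose the steel one at (240,283) in the top view, which is (338,340) in the side view. Next I measure it and check it in a close crop.

```bash
cat > m.py <<'E'
from h import *
out=[]
for n in('top','side'):
    p=cv2.imread(f'pics/{n}0.png'); D=np.load(f'{n}0.npy'); C=cloud(n,D)
    hsv=cv2.cvtColor(p,cv2.COLOR_BGR2HSV)
    box=(215,265,315,305) if n=='top' else (305,275,390,385)
    x0,y0,x1,y1=box; c=C[y0:y1,x0:x1]; hs=hsv[y0:y1,x0:x1]
    wood=(hs[...,1]>70)&(hs[...,0]<25)&(abs(c[...,2]-46)<8)
    P=c[wood]; rect=cv2.minAreaRect(P[:,:2].astype(np.float32)); print(n,'block',rect,np.median(P[:,2]))
    hi=((c[...,2]>78)&(c[...,2]<110)).astype(np.uint8)
    k,l,s,_=cv2.connectedComponentsWithStats(hi)
    for i in range(1,k):
        if s[i,4]<15: continue
        q=c[l==i]; print(' bar',s[i,:4]+[x0,y0,0,0],s[i,4],cv2.minAreaRect(q[:,:2].astype(np.float32)),q.mean(0).round(1),np.median(q[:,2]))
    big=cv2.resize(p[y0-10:y1+10,x0-10:x1+10],None,fx=4,fy=4,interpolation=cv2.INTER_CUBIC); out.append(big[:480])
    # lathe
    x0,y0,x1,y1=(225,130,480,240) if n=='top' else (180,90,350,310)
    c=C[y0:y1,x0:x1]
    m=(c[...,2]>130)&(c[...,2]<163+6); q=c[m]
    hd=c[(abs(c[...,2]-162)<5)]; 
    np.save(n+'hd.npy',hd); print(' head/chuck top pts',cv2.minAreaRect(hd[:,:2].astype(np.float32)),len(hd))
p=cv2.imread('pics/top0.png'); out.append(cv2.resize(p[150:220,230:400],None,fx=4,fy=4,interpolation=cv2.INTER_CUBIC))
W=800; im=np.zeros((600,800,3),np.uint8)
a=out[0]; im[:a.shape[0],:a.shape[1]]=a
b=cv2.resize(out[1],None,fx=.7,fy=.7); im[:b.shape[0],490:490+b.shape[1]]=b[:, :310] if b.shape[1]>310 else b
c=out[2]; im[600-c.shape[0]:,:c.shape[1]]=np.where(im[600-c.shape[0]:,:c.shape[1]]==0,c,im[600-c.shape[0]:,:c.shape[1]])
cv2.imwrite('pics/crop1.png',im)
E
python3 m.py
```

```text
top block ((433.15753173828125, 197.15316772460938), (170.71128845214844, 56.92017364501953), 86.14837646484375) 46.546047722204094
 bar [220 277  38   9] 227 ((436.112548828125, 251.3060302734375), (82.16145324707031, 15.752652168273926), 89.26748657226562) [435.8 251.1  95.1] 95.77553427939529
 bar [276 279  26   9] 103 ((429.1199951171875, 142.39077758789062), (57.83907699584961, 9.019254684448242), 75.78560638427734) [429.  142.9  81.8] 81.9637823179196
 head/chuck top pts ((652.206787109375, 2.2623443603515625), (101.7501220703125, 466.18780517578125), 6.460516929626465) 2863
side block ((430.1509704589844, 198.3123016357422), (172.0989990234375, 56.23609924316406), 86.27562713623047) 44.94914520792736
 bar [352 280  20  25] 136 ((426.641357421875, 143.96583557128906), (56.619834899902344, 9.068285942077637), 76.04718017578125) [426.5 145.   80.5] 80.60557832954265
 bar [326 319  22  48] 395 ((433.9231262207031, 254.1747589111328), (16.105928421020508, 82.79996490478516), 5.603644371032715) [433.1 256.2  93.5] 94.290511623503
 head/chuck top pts ((647.1687622070312, 39.07545471191406), (100.12290954589844, 397.170654296875), 6.851561069488525) 3806
```

View pics/crop1.png

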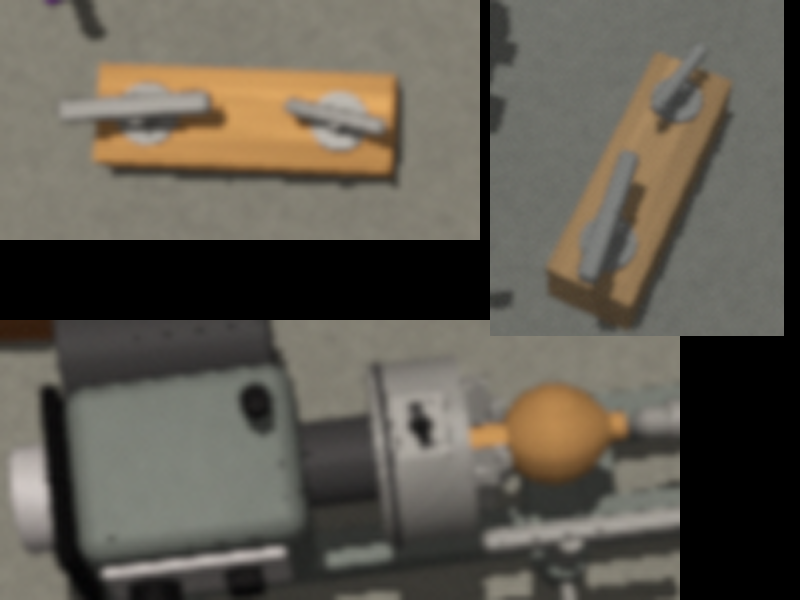

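The crop confirms the longer steel bar at the block's left hole as the large key, with the collar visible below it. Next come the socket and slot at higher zoom, and a better bar fit.

```bash
cat > m2.py <<'E'
from h import *
ims=[]
for n in('top','side'):
    p=cv2.imread(f'pics/{n}0.png'); D=np.load(f'{n}0.npy'); C=cloud(n,D); g=cv2.cvtColor(p,cv2.COLOR_BGR2GRAY)
    x0,y0,x1,y1=(215,265,260,305) if n=='top' else (305,305,360,385)
    c=C[y0:y1,x0:x1]; q=c[(c[...,2]>(91 if n=='top' else 91))&(c[...,2]<108)]
    l=cv2.fitLine(q[:,:2].astype(np.float32),cv2.DIST_HUBER,0,.01,.01).ravel()
    print(n,'bar dir',np.degrees(np.arctan2(l[1],l[0]))%180,'mid of extremes',cv2.minAreaRect(q[:,:2].astype(np.float32))[0],len(q))
    hd=np.load(n+'hd.npy')
    u,v=(335,176) if n=='top' else (274,186)
    z=12; s=16
    ims.append(cv2.resize(p[v-s:v+s,u-s:u+s],None,fx=z,fy=z,interpolation=cv2.INTER_CUBIC))
    G=g[v-6:v+7,u-6:u+7].astype(float)
    yy,xx=np.mgrid[v-6:v+7,u-6:u+7]
    m=G<np.percentile(G,50)*.62
    print(G.astype(int))
    uv=np.c_[xx[m],yy[m]]; P=onz(n,uv,165); w=(np.median(G)-G[m])
    print(' socket dark',(P*w[:,None]).sum(0)/w.sum(),m.sum())
    # depth points of chuck ridge
cv2.imwrite('pics/crop2.png',np.hstack(ims))
E
python3 m2.py
```

```text
top bar dir 91.57529 mid of extremes (436.2401428222656, 251.16468811035156) 203
[[165 163 154 136 121 121 136 150 152 157 162 152 138]
 [167 163 146 113  85  87 117 148 159 162 163 151 139]
 [167 164 147 110  77  74 106 145 163 167 167 156 146]
 [168 166 150 116  82  69  87 122 151 165 168 163 157]
 [167 166 150 114  74  55  59  84 121 152 165 165 162]
 [163 165 144  97  55  37  35  49  86 133 161 165 162]
 [162 163 141  91  45  29  26  37  75 126 159 165 159]
 [161 163 148 108  63  34  26  40  84 134 162 166 157]
 [158 164 160 138 101  60  35  46  92 142 165 166 156]
 [145 158 165 158 135  92  51  47  88 134 157 162 153]
 [137 152 166 166 153 120  75  60  86 121 147 155 153]
 [141 155 166 168 163 139 105  93 107 131 151 161 161]
 [144 159 167 168 166 156 138 132 141 151 159 163 160]]
 socket dark [647.39118541  32.91064748 165.        ] 36
side bar dir 91.91649 mid of extremes (433.8799743652344, 254.12864685058594) 345
[[123 122 121 122 121 120 119 117 114 112 110 106 104]
 [118 117 121 123 120 118 118 118 120 121 121 118 117]
 [109 109 113 112 107  99  97 103 110 118 122 124 123]
 [ 86  83  85  85  79  68  66  72  86 100 108 111 114]
 [ 68  58  56  57  51  43  43  48  57  70  77  84  95]
 [ 75  67  59  50  40  35  36  37  45  49  53  64  85]
 [ 99  97  89  73  59  50  51  59  68  72  75  78  93]
 [118 117 113 102  91  84  85  89 101 106 106 103 109]
 [120 122 122 119 115 113 114 116 118 120 119 113 116]
 [107 113 114 117 119 120 123 123 124 123 123 120 117]
 [ 87  89  94  95 103 109 114 118 120 123 124 122 122]
 [ 86  87  86  81  83  87  93 101 106 112 114 118 119]
 [106 106 101  93  85  84  79  80  84  88  98 105 111]]
 socket dark [644.30140317  32.59272632 165.        ] 22
```

View pics/crop2.png

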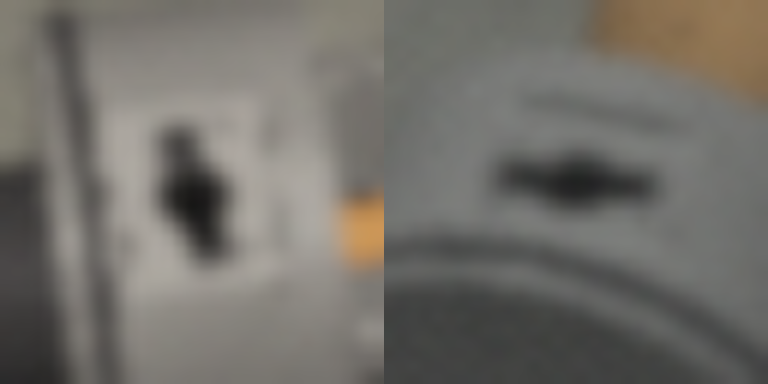

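```bash
python3 - <<'E'
from h import *
for n,e in(('top',[(319+177/12-.5,160+135/12-.5),(319+210/12-.5,160+255/12-.5)]),('side',[(258+(510-384)/12-.5,170+178/12-.5),(258+(650-384)/12-.5,170+187/12-.5)])):
    P=onz(n,e,167); d=P[0]-P[1]; print(n,P[:,:2],np.hypot(*d[:2]),np.degrees(np.arctan2(d[1],d[0]))%180,P.mean(0))
E
```

```text
top [[658.41465522  35.8302239 ]
 [636.03533754  30.65660585]] 22.9695490478351 13.016880856627104 [647.22499638  33.24341487 167.        ]
side [[653.72886085  36.86821495]
 [632.35061702  30.8065409 ]] 22.221008108524472 15.830369863640717 [643.03973894  33.83737793 167.        ]
```

Call:
move_arm --pt "-34.2 -30.6 8 71.3" --pt "-34.2 -30.6 8 71.3" --pt "-34.2 -30.6 8 71.3" --pt "-34.2 -30.6 8 71.3" --pt "-34.2 -30.6 8 71.3" --pt "-34.2 -30.6 8 71.3" --pt "-34.2 -30.6 8 71.3" --pt "-34.2 -30.6 8 71.3" --pt "-34.2 -30.6 8 71.3" --pt "-34.2 -30.6 8 71.3" --pt "-34.2 -30.6 8 71.3" --pt "-34.2 -30.6 8 71.3" --fingers 5

```text
time: 1.6
position: [434.6, 253.5, 162.4]
ee_rot: [-0.0, 0.696, 0.718, 0.0]
contact_force: [-0.0, -0.4, -0.8]
width: 50.2
```

Call:
move_arm --pt "0 0 4 0" --pt "0 0 8.1 0" --pt "0 0 8.1 0" --pt "0 0 8.1 0"

```text
time: 2.1
position: [435.4, 253.1, 82.4]
ee_rot: [0.0, 0.697, 0.717, 0.0]
contact_force: [-0.0, 0.1, -0.7]
width: 50.0
```

```bash
python3 - <<'E'
from h import *
o=[]
for n in('top','side'):
    p,D=r.camera(n); cv2.imwrite(f'pics/{n}1.png',p)
    u,v=(245,285) if n=='top' else (340,325)
    o.append(cv2.resize(p[v-50:v+50,u-65:u+65],None,fx=3,fy=3,interpolation=cv2.INTER_CUBIC))
cv2.imwrite('pics/c3.png',np.hstack(o)); print(r.read_state()['position'],r.read_state()['contact_force'])
E
```

```text
[435.66933637 253.46707509  82.86400469] [-0.04465979  0.91890832 -0.3332388 ]
```

View pics/c3.png

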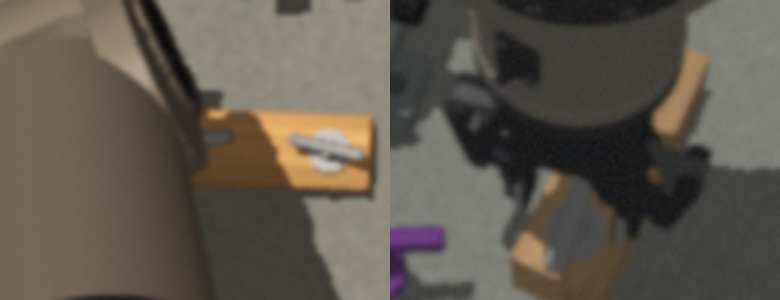

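The side view shows the bar at about (580,220) between the two open fingers at (520,205) and (630,215). I close them on it.

Call:
move_arm --pt "0 0 0 0" --pt "0 0 0 0" --pt "0 0 0 0" --pt "0 0 0 0" --pt "0 0 0 0" --pt "0 0 0 0" --fingers 0 --squeeze 80

```text
time: 2.95
position: [435.2, 253.1, 82.2]
ee_rot: [-0.0, 0.697, 0.717, 0.001]
contact_force: [-2.8, -0.5, 15.0]
width: 13.4
```

Call:
move_arm --pt "0 0 -1 0" --pt "0 0 -3 0" --pt "0 0 -8 0" --pt "0 0 -14 0" --pt "0 0 -20 0" --pt "0 0 -21.5 0" --pt "0 0 -21.5 0" --pt "0 0 -21.5 0"

```text
time: 3.95
position: [434.2, 252.3, 294.5]
ee_rot: [0.0, 0.697, 0.717, -0.001]
contact_force: [0.1, 0.1, -3.8]
width: 12.7
```

```bash
python3 - <<'E'
from h import *
s=r.read_state(); print(s['position'],s['contact_force'],s['wrist_torque'],s['width'],s['q'].round(2),s['ee_rot'])
E
```

```text
[434.17690199 252.30468033 294.53769268] [ 0.14157065  0.12976457 -3.82597789] [-0.00687399  0.03520756  0.01968345] 12.741066718819912 [-1.12  0.09  0.5   1.94 -0.05  1.12 -0.57] [ 2.84351904e-06  6.96562877e-01  7.17494361e-01 -1.41447398e-03]
```

Call:
move_arm --pt "-4 4 0 -8" --pt "-9 8.5 0 -18" --pt "-13 12 0 -28" --pt "-17 15.5 0 -38" --pt "-20 18 0 -48" --pt "-22.5 20.5 0 -58" --pt "-22.5 20.5 0 -68" --pt "-22.5 20.5 0 -78" --pt "-22.5 20.5 0 -88" --pt "-22.5 20.5 0 -98" --pt "-22.5 20.5 0 -102.8" --pt "-22.5 20.5 0 -102.8"

```text
time: 5.45
position: [645.9, 33.6, 294.2]
ee_rot: [-0.002, -0.126, 0.992, -0.0]
contact_force: [0.5, -0.5, -3.4]
width: 12.6
```

```bash
python3 - <<'E'
from h import *
o=[]
for n in('top','side'):
    p,D=r.camera(n); cv2.imwrite(f'pics/{n}2.png',p); np.save(f'{n}2.npy',D)
    s=r.read_state(); u,v=proj(n,[s['position'].tolist()])[0].astype(int); print(n,u,v)
    o.append(cv2.resize(p[v-40:v+60,u-65:u+65],None,fx=3,fy=3,interpolation=cv2.INTER_CUBIC))
cv2.imwrite('pics/c4.png',np.hstack(o)); print(s['position'],s['contact_force'],s['q'].round(2),s['ee_rot'])
E
```

```text
top 334 156
side 264 131
[646.15119957  33.73667149 294.89898992] [ 0.90925562 -0.43873959 -4.19697715] [-0.43  0.35  0.37  1.63 -0.14  1.19  1.79] [-1.05160403e-03 -1.24609890e-01  9.92205243e-01 -1.61621810e-04]
```

View pics/c4.png

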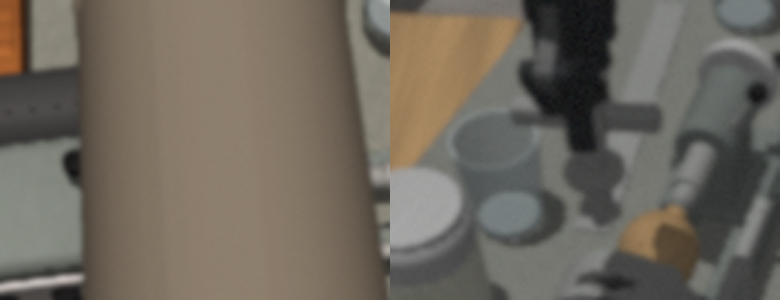

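```bash
python3 - <<'E'
from h import *
p=cv2.imread('pics/side2.png'); D=np.load('side2.npy'); C=cloud('side',D)
A=np.array([646.,33.6]); b=np.array([np.cos(np.radians(14.3)),np.sin(np.radians(14.3))]); K,d,T=cal('side')
print('proj bar ends',proj('side',[[*(A+42*b),301.5],[*(A-42*b),301.5],[*(A),301.5]]),'collar top',proj('side',[[*A,258]]),'tip',proj('side',[[*A,218.3]]),'socket',proj('side',[[*A,167]]))
m=(np.hypot(C[...,0]-A[0],C[...,1]-A[1])<55)
for lo,hi in((210,222),(222,230),(232,240),(240,250),(250,262),(262,275),(275,290),(290,315)):
    q=m&(C[...,2]>lo)&(C[...,2]<=hi)
    if q.sum()<5: print(lo,'none');continue
    v,u=np.nonzero(q); P=C[q]; a=(P[:,:2]-A)@b
    print(lo,hi,q.sum(),'u',u.min(),u.max(),'v',v.min(),v.max(),'along',a.min().round(1),a.max().round(1),'umid',(u.min()+u.max())/2,'mean',P.mean(0).round(1))
o=cv2.resize(p[120:200,220:320],None,fx=8,fy=7.5,interpolation=cv2.INTER_CUBIC); cv2.imwrite('pics/c5.png',o)
E
```

```text
proj bar ends [[239.39428403 126.10622684]
 [289.35032104 129.7415604 ]
 [264.24004546 127.9068314 ]] collar top [[267.13678384 147.77903304]] tip [[269.57148161 164.46121016]] socket [[272.45749301 184.21186074]]
210 222 9 u 266 272 v 164 166 along -4.8 5.0 umid 269.0 mean [644.9  38.1 220.6]
222 230 35 u 262 275 v 160 165 along -11.2 11.9 umid 268.5 mean [644.4  37.4 227. ]
232 240 39 u 262 274 v 157 161 along -9.9 12.8 umid 268.0 mean [644.3  38.5 235.9]
240 250 31 u 263 272 v 154 159 along -7.3 8.2 umid 267.5 mean [642.7  40.3 244.3]
250 262 92 u 256 276 v 141 155 along -16.4 18.8 umid 266.0 mean [645.1  42.7 260.7]
262 275 138 u 256 276 v 140 154 along -15.8 18.0 umid 266.0 mean [642.7  38.4 265.1]
275 290 33 u 257 270 v 138 144 along -10.8 11.4 umid 263.5 mean [641.5  45.2 283.2]
290 315 476 u 239 289 v 118 141 along -40.8 41.8 umid 264.0 mean [639.8  40.6 302.9]
```

View pics/c5.png

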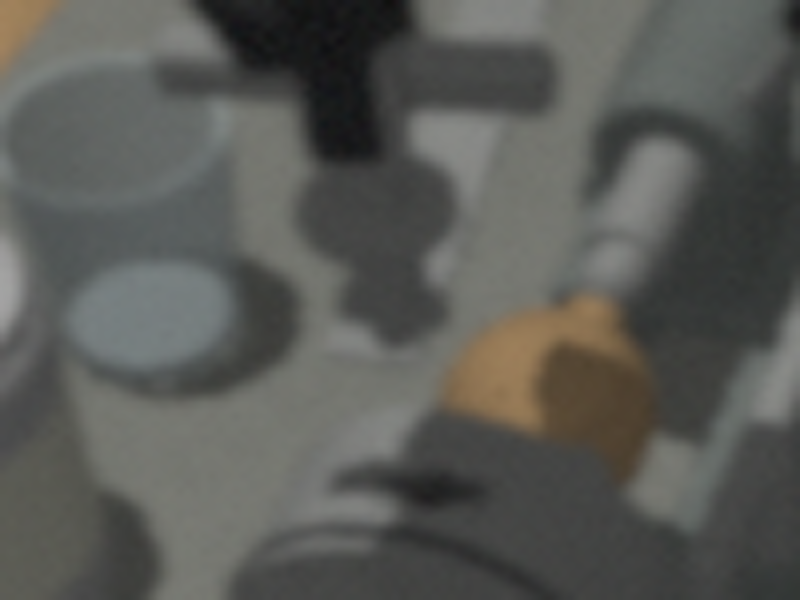

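The bar in the side view (u 239 to 289) matches the projected ends, so the key is centred in the grip. I lower it close to the mouth and look once more.

Call:
move_arm --pt "0.1 0 2 0" --pt "0.1 0 4 0" --pt "0.1 0 4.6 0" --pt "0.1 0 4.6 0"

```text
time: 6.05
position: [645.5, 33.7, 250.1]
ee_rot: [-0.0, -0.126, 0.992, -0.0]
contact_force: [0.3, -0.1, -3.3]
width: 13.2
```

```bash
python3 - <<'E'
from h import *
P=[]
for i in range(3):
    p,D=r.camera('side'); s=r.read_state(); P.append(s['position'])
cv2.imwrite('pics/side3.png',p); np.save('side3.npy',D)
A=np.mean(P,0); print(A,np.std(P,0),s['contact_force'])
tz=A[2]-76.2
print('tip',tz,proj('side',[[A[0],A[1],tz]]),'socket if under',proj('side',[[A[0],A[1],167]]),proj('side',[[A[0],A[1],tz+40],[A[0],A[1],tz+83]]))
o=cv2.resize(p[145:205,232:312],None,fx=10,fy=10,interpolation=cv2.INTER_CUBIC); o=cv2.convertScaleAbs(o,alpha=1.8); cv2.imwrite('pics/c6.png',o)
E
```

```text
[645.8380514   33.69645467 250.91265796] [0.07418845 0.01304264 0.17070475] [ 0.10316853  0.2544371  -3.40834403]
tip 174.71265796498915 [[272.09718457 181.42024537]] socket if under [[272.51339446 184.26934401]] [[269.84061965 165.96394794]
 [267.21546366 147.96304988]]
```

View pics/c6.png

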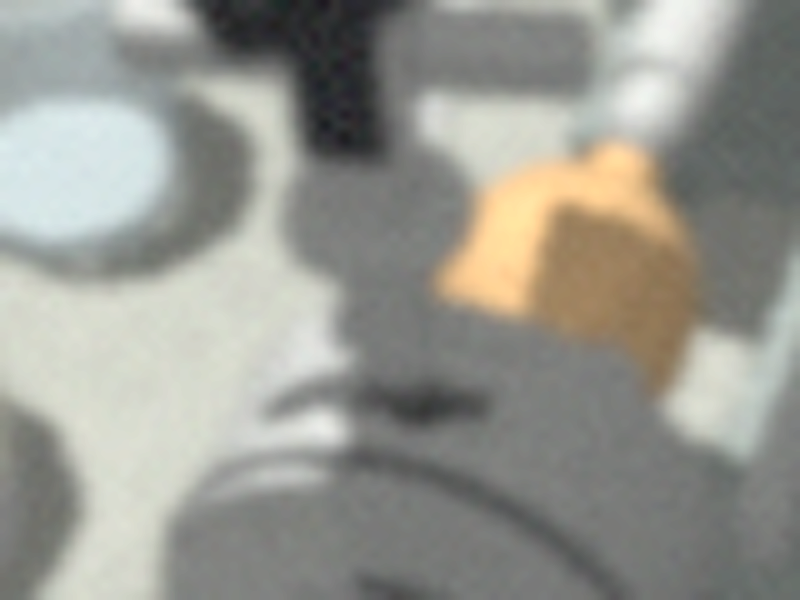

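Bore centre is seen at about (422,403), or pixel (273.7,184.8). The collar is centred at u 269.5, so the key lies about 1 to 2 mm too far in +x. I shift a little and feel down.

Call:
move_arm --pt "0.1 -0.03 0.4 0" --pt "0.1 -0.03 0.7 0" --pt "0.1 -0.03 0.85 0" --pt "0.1 -0.03 0.95 0" --pt "0.1 -0.03 0.95 0"

```text
time: 6.82
position: [644.7, 33.2, 240.8]
ee_rot: [-0.0, -0.126, 0.992, -0.0]
contact_force: [0.4, -0.5, -2.8]
width: 12.7
```

Call:
move_arm --pt "0 0 0.1 0" --pt "0 0 0.2 0" --pt "0 0 0.2 0"

```text
time: 7.2
position: [644.6, 33.1, 238.7]
ee_rot: [-0.0, -0.126, 0.992, -0.0]
contact_force: [-0.2, 0.9, -3.2]
width: 12.9
```

Call:
move_arm --pt "0 0 0.1 0" --pt "0 0 0.2 0" --pt "0 0 0.2 0"

```text
time: 7.58
position: [644.6, 33.2, 236.7]
ee_rot: [-0.0, -0.126, 0.992, -0.0]
contact_force: [-0.6, -1.1, -2.5]
width: 13.4
```

Call:
move_arm --pt "0 0 0.08 0" --pt "0 0 0.15 0" --pt "0 0 0.2 0" --pt "0 0 0.2 0"

```text
time: 8.07
position: [644.6, 33.2, 234.8]
ee_rot: [-0.0, -0.126, 0.992, -0.0]
contact_force: [-0.1, 0.1, -3.8]
width: 12.5
```

Call:
move_arm --pt "0 0 0.08 0" --pt "0 0 0.15 0" --pt "0 0 0.2 0" --pt "0 0 0.2 0"

```text
time: 8.57
position: [644.6, 33.1, 232.8]
ee_rot: [-0.0, -0.126, 0.992, -0.0]
contact_force: [0.8, 0.9, -3.3]
width: 13.0
```

Call:
move_arm --pt "0 0 0.08 0" --pt "0 0 0.15 0" --pt "0 0 0.2 0" --pt "0 0 0.2 0"

```text
time: 9.07
position: [644.6, 33.1, 230.8]
ee_rot: [-0.0, -0.126, 0.992, -0.0]
contact_force: [-0.6, -0.3, -3.3]
width: 12.9
```

Call:
move_arm --pt "0 0 0.08 0" --pt "0 0 0.15 0" --pt "0 0 0.2 0" --pt "0 0 0.2 0"

```text
time: 9.57
position: [644.6, 33.2, 228.8]
ee_rot: [-0.0, -0.126, 0.992, -0.0]
contact_force: [-0.4, -0.2, -3.7]
width: 12.6
```

Call:
move_arm --pt "0 0 0.05 0" --pt "0 0 0.1 0" --pt "0 0 0.15 0" --pt "0 0 0.18 0" --pt "0 0 0.18 0"

```text
time: 10.2
position: [644.8, 33.2, 227.3]
ee_rot: [0.0, -0.126, 0.992, 0.0]
contact_force: [-0.5, -0.5, 0.2]
width: 13.0
```

Call:
move_arm --pt "0 0 0.03 0" --pt "0 0 0.06 0" --pt "0 0 0.06 0"

```text
time: 10.58
position: [645.1, 33.2, 227.0]
ee_rot: [0.001, -0.126, 0.992, 0.0]
contact_force: [-0.6, 1.0, 6.5]
width: 13.1
```

```bash
python3 - <<'E'
from h import *
p,D=r.camera('side'); s=r.read_state(); print({k:np.round(v,3) for k,v in s.items() if k!='joint_torque'})
o=cv2.resize(p[145:205,232:312],None,fx=10,fy=10,interpolation=cv2.INTER_CUBIC); cv2.imwrite('pics/c7.png',cv2.convertScaleAbs(o,alpha=1.8))
E
```

```text
{'time': np.float64(10.625), 'q': array([-0.419,  0.407,  0.355,  1.706, -0.159,  1.056,  1.812]), 'qvel': array([-0.   ,  0.   ,  0.001,  0.001,  0.001,  0.001, -0.   ]), 'position': array([645.046,  33.213, 227.052]), 'ee_rot': array([ 0.001, -0.126,  0.992,  0.   ]), 'contact_force': array([-0.458,  0.37 ,  6.767]), 'wrist_torque': array([0.062, 0.233, 0.013]), 'width': np.float64(12.844)}
```

View pics/c7.png

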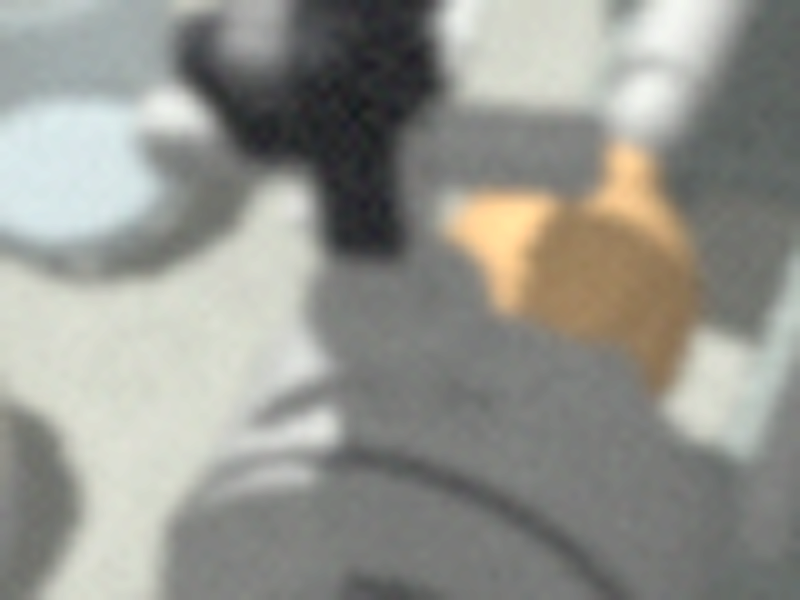

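The key covers the slot and stands at home height, with tip z about 151 and ~10 N of seating force. Now I turn clockwise, watching the torque.

Call:
move_arm --pt "0 0 0 4" --pt "0 0 0 8" --pt "0 0 0 12" --pt "0 0 0 12"

```text
time: 11.12
position: [645.1, 33.1, 227.1]
ee_rot: [0.001, -0.021, 1.0, -0.0]
contact_force: [-1.1, 0.2, 6.4]
width: 12.7
```

```bash
cat > s.py <<'E'
from plant import r
import numpy as np
s=r.read_state(); e=s['ee_rot']; print(s['time'],s['position'].round(1),s['contact_force'].round(1),'M',s['wrist_torque'].round(3),'q7',s['q'][6].round(3),'yaw y',np.degrees(np.arctan2(e[2]**2-e[1]**2,2*e[1]*e[2])).round(1),s['width'].round(1),'tau7',s['joint_torque'][6].round(3))
E
python3 s.py
```

```text
Traceback (most recent call last):
  File "s.py", line 3, in <module>
    s=r.read_state(); e=s['ee_rot']; print(s['time'],s['position'].round(1),s['contact_force'].round(1),'M',s['wrist_torque'].round(3),'q7',s['q'][6].round(3),'yaw y',np.degrees(np.arctan2(e[2]**2-e[1]**2,2*e[1]*e[2])).round(1),s['width'].round(1),'tau7',s['joint_torque'][6].round(3))
                                                                                                                                                                                                                                    ^^^^^^^^^^^^^^^^
AttributeError: 'float' object has no attribute 'round'
```

```bash
sed -i "s/s\['width'\].round(1)/round(float(s['width']),1)/; s/^s=r.read_state();/s=r.read_state();/" s.py; python3 s.py
```

```text
11.125 [645.1  33.1 227.1] [-1.1  0.2  6.4] M [-0.104  0.13   0.097] q7 1.62 yaw y 92.4 12.7 tau7 -1.043
```

Call:
move_arm --pt "0 0 0 6" --pt "0 0 0 12" --pt "0 0 0 12"

```text
time: 11.5
position: [645.1, 33.1, 227.0]
ee_rot: [0.001, 0.084, 0.996, 0.0]
contact_force: [-0.1, 0.8, 6.8]
width: 13.0
```

```bash
python3 s.py
```

```text
11.5 [645.1  33.1 227. ] [-0.1  0.8  6.8] M [-0.107  0.064  0.099] q7 1.43 yaw y 80.4 13.0 tau7 -1.493
```

Call:
move_arm --pt "0 0 0 5" --pt "0 0 0 10" --pt "0 0 0 10"

```text
time: 11.88
position: [645.2, 33.1, 227.1]
ee_rot: [0.001, 0.17, 0.985, 0.0]
contact_force: [-0.3, -0.6, 6.8]
width: 12.4
```

```bash
python3 s.py
```

```text
11.875 [645.2  33.1 227.1] [-0.3 -0.6  6.8] M [-0.101  0.048  0.077] q7 1.273 yaw y 70.4 12.4 tau7 -1.265
```

Call:
move_arm --pt "0 0 0 5" --pt "0 0 0 10" --pt "0 0 0 10"

```text
time: 12.25
position: [645.2, 33.1, 227.1]
ee_rot: [0.001, 0.255, 0.967, 0.0]
contact_force: [-0.0, -0.9, 6.7]
width: 12.5
```

```bash
python3 s.py
```

```text
12.25 [645.2  33.1 227.1] [-0.  -0.9  6.7] M [-0.115  0.059  0.088] q7 1.116 yaw y 60.4 12.5 tau7 -1.26
```

Still only drag torque (~0.09 N m) after 44°. Continuing in small steps.

Call:
move_arm --pt "0 0 0 4" --pt "0 0 0 8" --pt "0 0 0 8"

```text
time: 12.62
position: [645.2, 33.1, 227.1]
ee_rot: [0.001, 0.322, 0.947, 0.0]
contact_force: [0.0, -0.5, 5.7]
width: 13.0
```

```bash
python3 s.py
```

```text
12.625 [645.2  33.1 227.1] [ 0.  -0.5  5.7] M [-0.13  0.03  0.08] q7 0.991 yaw y 52.4 13.0 tau7 -1.034
```

Call:
move_arm --pt "0 0 0 4" --pt "0 0 0 8" --pt "0 0 0 8"

```text
time: 13.0
position: [645.2, 33.0, 227.1]
ee_rot: [0.001, 0.387, 0.922, 0.0]
contact_force: [-0.0, 0.0, 6.6]
width: 12.8
```

```bash
python3 s.py
```

```text
13.0 [645.2  33.  227.1] [-0.   0.   6.6] M [-0.182  0.073  0.059] q7 0.867 yaw y 44.4 12.8 tau7 -1.031
```

Call:
move_arm --pt "0 0 0 4" --pt "0 0 0 8" --pt "0 0 0 8"

```text
time: 13.38
position: [645.2, 33.1, 227.0]
ee_rot: [0.001, 0.451, 0.893, 0.0]
contact_force: [-0.1, -1.3, 5.7]
width: 13.1
```

```bash
python3 s.py
```

```text
13.375 [645.2  33.1 227. ] [-0.1 -1.3  5.7] M [-0.18   0.022  0.282] q7 0.744 yaw y 36.4 13.1 tau7 -1.217
```

Call:
move_arm --pt "0 0 0 3" --pt "0 0 0 6" --pt "0 0 0 6"

```text
time: 13.75
position: [645.3, 33.1, 227.1]
ee_rot: [0.001, 0.496, 0.868, 0.0]
contact_force: [0.1, -1.8, 6.3]
width: 13.1
```

```bash
python3 s.py
```

```text
13.75 [645.3  33.1 227.1] [ 0.1 -1.8  6.3] M [-0.164 -0.069  0.818] q7 0.652 yaw y 30.5 13.1 tau7 -1.478
```

Torque rose to 0.28 and then 0.82 N m after about 74°, so the jaws are tight. I hold, relax the twist without reversing the pinion, and draw the key out.

Call:
move_arm --pt "0 0 0 -1" --pt "0 0 0 -1" --pt "0 0 0 -4" --pt "0 0 0 -8" --pt "0 0 0 -8"

```text
time: 14.38
position: [645.2, 33.0, 227.1]
ee_rot: [0.001, 0.434, 0.901, 0.0]
contact_force: [0.6, -1.5, 5.2]
width: 12.7
```

```bash
python3 s.py
```

```text
14.375 [645.2  33.  227.1] [ 0.6 -1.5  5.2] M [-0.09  -0.086  0.139] q7 0.776 yaw y 38.6 12.7 tau7 0.77
```

Call:
move_arm --pt "0 0 -0.1 0" --pt "0 0 -0.4 0" --pt "0 0 -0.9 0" --pt "0 0 -1.6 0" --pt "0 0 -2.5 0" --pt "0 0 -4 0" --pt "0 0 -6.8 0" --pt "0 0 -6.8 0"

```text
time: 15.38
position: [645.7, 32.9, 297.0]
ee_rot: [0.002, 0.435, 0.901, 0.001]
contact_force: [1.0, 0.0, -4.4]
width: 13.1
```

```bash
python3 s.py; python3 - <<'E'
from h import *
p,D=r.camera('side'); cv2.imwrite('pics/side5.png',p)
cv2.imwrite('pics/c8.png',cv2.convertScaleAbs(cv2.resize(p[110:210,220:320],None,fx=6,fy=6,interpolation=cv2.INTER_CUBIC),alpha=1.6))
E
```

```text
15.375 [645.7  32.9 297. ] [ 1.   0.  -4.4] M [-0.011 -0.059 -0.054] q7 0.741 yaw y 38.5 13.1 tau7 -0.229
```

View pics/c8.png

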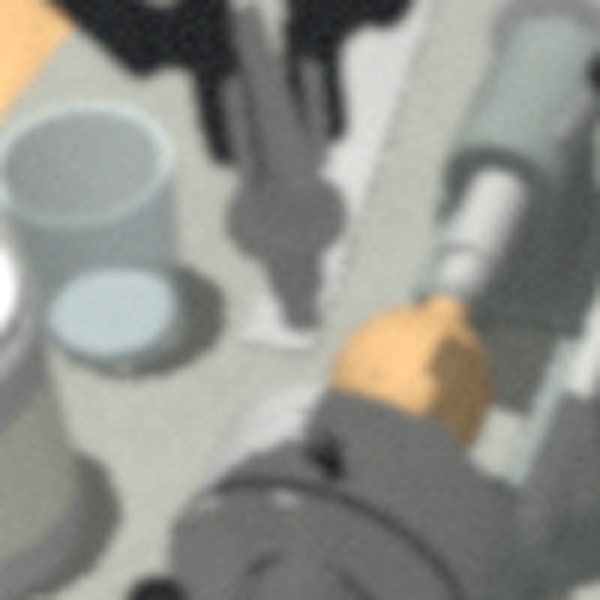

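The key is out and hangs upright at crop (290,210), tip (300,325); the slot at (325,455) has turned. I carry it back over the block.

Call:
move_arm --pt "5 -0.5 0 6" --pt "10 -0.9 0 12" --pt "15 -1.4 0 18" --pt "20 -1.8 0 24" --pt "25 -2.3 0 30" --pt "28.5 -2.6 0 36.7" --pt "30.3 -2.8 0 36.7" --pt "30.3 -2.8 0 36.7" --pt "30.3 -2.8 0 36.7"

```text
time: 16.55
position: [434.4, 252.2, 294.1]
ee_rot: [0.0, 0.696, 0.718, -0.0]
contact_force: [-0.0, 0.2, -4.5]
width: 12.9
```

```bash
python3 - <<'E'
from h import *
for i in range(3): r.camera('side')
E
python3 s.py
```

```text
16.7 [434.6 252.1 294.2] [-0.6  0.2 -2.9] M [ 0.019  0.006 -0.004] q7 -0.55 yaw y 1.7 13.0 tau7 0.024
```

Call:
move_arm --pt "0.05 0.03 6 0" --pt "0.05 0.03 12 0" --pt "0.05 0.03 15.5 0" --pt "0.05 0.03 16.3 0" --pt "0.05 0.03 17.1 0" --pt "0.05 0.03 17.9 0" --pt "0.05 0.03 17.9 0"

```text
time: 17.58
position: [434.5, 253.5, 115.7]
ee_rot: [-0.0, 0.696, 0.718, 0.0]
contact_force: [-0.1, -0.2, -3.3]
width: 12.9
```

Call:
move_arm --pt "0 0 0.8 0" --pt "0 0 1.6 0" --pt "0 0 2.4 0" --pt "0 0 2.9 0" --pt "0 0 3.1 0" --pt "0 0 3.1 0"

```text
time: 18.32
position: [434.4, 253.3, 84.3]
ee_rot: [0.0, 0.696, 0.718, -0.0]
contact_force: [0.4, 0.4, -3.4]
width: 12.7
```

Call:
move_arm --pt "0 0.06 0.08 0" --pt "0 0.06 0.16 0" --pt "0 0.06 0.22 0" --pt "0 0.06 0.25 0" --pt "0 0.06 0.25 0"

```text
time: 18.95
position: [435.1, 253.5, 82.3]
ee_rot: [-0.0, 0.696, 0.718, 0.0]
contact_force: [-2.4, -1.6, 7.6]
width: 13.1
```

Contact came at the same height as at the start (82.3 mm), about 11 N. I release, opening to 5 cm.

Call:
move_arm --pt "0 0 0 0" --pt "0 0 0 0" --pt "0 0 0 0" --pt "0 0 0 0" --pt "0 0 0 0" --fingers 5

```text
time: 19.58
position: [435.0, 253.4, 81.9]
ee_rot: [0.0, 0.696, 0.718, -0.0]
contact_force: [0.4, 0.8, -0.2]
width: 50.2
```

Call:
move_arm --pt "0 0 -2 0" --pt "0 0 -5 0" --pt "0 0 -10 0" --pt "0 0 -16 0" --pt "-4 -6 -20 0" --pt "-4 -12 -20 0" --pt "10 -12 -20 0" --pt "16 -12 -20 0" --pt "22 -12 -20 0" --pt "22 -12 -20 0" --pt "22 -12 -20 0"

```text
time: 20.95
position: [306.6, 473.2, 280.8]
ee_rot: [0.001, 0.694, 0.72, -0.0]
contact_force: [0.9, -0.1, 0.2]
width: 49.9
```

```bash
python3 s.py; python3 - <<'E'
from h import *
o=[]
for n in('top','side'):
    p,D=r.camera(n); cv2.imwrite(f'pics/{n}6.png',p); C=cloud(n,D)
    x0,y0,x1,y1=(215,265,260,305) if n=='top' else (305,305,360,385)
    c=C[y0:y1,x0:x1]; q=c[(c[...,2]>91)&(c[...,2]<108)]
    if len(q)>20:
        l=cv2.fitLine(q[:,:2].astype(np.float32),cv2.DIST_HUBER,0,.01,.01).ravel()
        print(n,'bar',cv2.minAreaRect(q[:,:2].astype(np.float32)),np.degrees(np.arctan2(l[1],l[0]))%180,np.median(q[:,2]),len(q))
    o.append(p[130:330,150:550] if n=='top' else p[100:400,180:460])
a=cv2.resize(o[0],(480,240)); b=cv2.resize(o[1],(320,343)); im=np.zeros((343,800,3),np.uint8); im[:240,:480]=a; im[:,480:]=b
cv2.imwrite('pics/c9.png',im)
E
```

```text
20.95 [306.6 473.2 280.8] [ 0.9 -0.1  0.2] M [-0.074 -0.031 -0.038] q7 -0.958 yaw y 2.0 49.9 tau7 -0.202
top bar ((436.63458251953125, 252.4558563232422), (12.204760551452637, 83.99871826171875), 2.0312626361846924) 92.32309 95.91310756732514 209
```

View pics/c9.png

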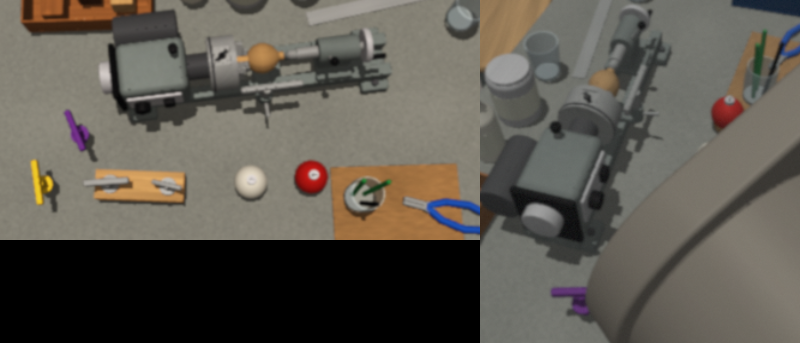

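```bash
python3 - <<'E'
from h import *
for n in (0,6):
    g=cv2.cvtColor(cv2.imread(f'pics/top{n}.png'),cv2.COLOR_BGR2GRAY)[168:186,328:344].astype(np.float32); m=(g<105)
    k,l,s,c=cv2.connectedComponentsWithStats(m.astype(np.uint8)); i=l[8,7] or l[8,6]; v,u=np.nonzero(l==i)
    P=onz('top',np.c_[u+328,v+168],167); f=cv2.fitLine(P[:,:2].astype(np.float32),cv2.DIST_L2,0,.01,.01).ravel(); print(n,len(P),np.degrees(np.arctan2(f[1],f[0])))
print(r.job_done())
E
```

```text
0 41 15.720153
6 45 -47.023438
the job is handed in; nothing more can be done
None
```

The job is handed in. The larger key closed the chuck on the spigot and is back in its own hole, at 21 s of the 64 s allowed. No verdict was reported, so this rests on my own checks.

- **Seating:** I took the larger steel key from the block's left hole (seen from above) and lowered it onto the socket, with its lugs lined up to the slot angle I had measured (about 14.5°). They dropped straight home without any to-and-fro turning. The only resistance came at the home height, tip about 16 mm below the mouth, with a press of about 10 N.
- **Tightening:** I turned it clockwise about 74°. The torque stayed near 0.09 N m, then rose to 0.28 and peaked at 0.82 N m. That peak is above the 0.3–0.5 N m you called enough. I eased the twist back to 0.14 N m, not below zero, before drawing the key out.
- **Key return:** In the top view the handle is within about 1.5 mm of where it started and at the same height. The side view of the block was blocked by the arm.
- **Bystanders:** The small key, pen jar and both baubles look undisturbed in the last top picture. I judged that by eye and did not measure them.
- **Slot and jaws:** From above, the slot moved from about 16° to −47°, or 63°. That is less than the 74° the hand turned. Play in the slot and twist in the key and grip would explain it, but I did not check that. The jaw gap itself is too small to see in the pictures, so tightness rests on the torque rise and this slot reading.
- **Camera disagreement:** The two cameras differed by 2–4 mm on the socket's x position. I used a value between them, and the key went in without side force.

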